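Clamp the lower pan and peel the stuck top pan off it

ROBOT

A 6-joint arm with a two-finger parallel gripper is mounted at the origin on the work surface. World frame = base frame: x ahead of the robot, y to its left, z up, the work surface at z = 0. Lengths are in mm, angles in rad, forces in N, time in s.
With the tool pointing down it reaches from about 275 to 725 mm from the base axis. Payload 5.6 kg.
Tool frame: the origin (TCP) lies where the fingers leave the gripper's body, on its centre line; the fingertips stand 73 mm ahead of it and the grasp point (between the pads) lies 54 mm ahead of it; y points along the fingers, z is the direction in which the jaws open and shut, and the axes are right-handed (so a half turn about y gives the same grasp; the last joint's range is limited). The gripper opens to 85 mm and grips with 20 to 120 N. Pads are 22 mm wide; open, the fingers measure 114 mm over their backs; the gripper's body (76 mm by 85 mm) begins 54 mm behind the grasp point. The pads swing forward as they close: fully open they stand 13 mm farther back than shut.
Start: joints at [1.476, 0.255, 0.108, 0, -1.424, -0.285], TCP at [203.877, 510.811, 303.883] pointing down, gripper open.
Joint ranges: [-2.95, 2.95], [-1.21, 1.97], [-1.09, 1.5], [-2.87, 1.71], [-2.94, -0.07], [-3.05, 3.05]. Speed limits (rad/s): [2.57, 2.57, 3.14, 3.14, 3.14, 3.14].

INTERFACE

Orientations are given as a unit quaternion [w, x, y, z].
In Python, from bench import read_state, read_camera, camera_params, hand_in gives the robot as it stands.
- The arm moves only by the tool apply_moves, never from a script. Its argument "commands" is a list of rows, each a list of 5 numbers: the shift along the world's x, y, z in m, then the turn about the world's z in degrees, then the gripper's target within -1 to 1 (shut at 1, half-way at 0, fully open at -1). A call has exactly 8 rows; each row is the pose to reach, as a shift and turn from the pose commanded when the call began; what a row does not reach only later rows make up. A row lasts 1/8 s, in which the tool goes at most 62.5 mm and 10.7 degrees, less where a joint would pass 70% of its speed; a pose out of reach is approached as far as the arm can. A call with a gripper value outside its range is refused whole. The fingers move at their own pace and stop on an object; "squeeze" is the grip in N (left out, the last holds). Time passes only in rows, so rows that repeat a pose let the fingers close, or fill a call up. It gives the time, the measured TCP pose, the force and the opening at its end, in the units of the state.
- read_state(): the state, without advancing time (a new reading comes with each control period).
- read_camera(name): name is "scene" or "top" or "wrist"; returns (picture, depth): 420x560x3 uint8, blue, green, red; 420x560 float32, mm along the optical axis (not along the pixel's ray), 0 where there is no reading.
- camera_params(name): a dict with "K" (3x3 intrinsics, pixels), "distortion" ([k1, k2, p1, p2, k3] as OpenCV has them; the pictures are not rectified), "rvec" (rotation vector, rad) and "tvec" (3), from world to camera coordinates, as OpenCV has them; the wrist camera has in their place "hand_eye" (4x4, takes a point from camera to tool coordinates, whose origin is the TCP and whose axes are the tool frame's). Camera axes: x right, y down, z forward; pixel columns grow to the right and rows downward; lengths in mm; the calibration is good to about 2 mm. A picture is of the moment at which its call begins: read the wrist's pose just before it. camera_params takes no time and is no camera call.
- hand_in(): hands the job in, once; it reports no verdict.
The state is a dict: "time": time; "joints": joint angles; "joint_velocities": joint speeds; "tau": joint torques, N m; "ee_pos": TCP position; "tcp_rot": TCP orientation; "force": force on the tool from outside, world axes, zero at the start; "torque": the same for the moment, N m; "width": finger opening in mm.
Only numpy, scipy, OpenCV 4.12 (cv2) and the standard library are available. Lean on these libraries where they do the work, as an engineer would, in place of code of your own. Each camera call takes 0.05 s, during which the arm holds its last target. There are 200 camera calls.

TASK

Two nested drying pans are stuck together with dried clay in the blue rack. First swing the toggle clamp fully over onto the lower pan's lug so that the lower pan stays put, then peel the top pan off by lifting its lugged corner while the opposite corner stays down, and finish holding the top pan in the gripper, level and still, centred over the basin and well clear of its rim. Leave the clamp shut and the lower pan in its place, and do not push the basin, bottle, tin or brush about.

Things in the scene. Friction and masses are not known exactly. Their poses are not given: they have to be found in the camera images.
- rack: Fixed blue base plate, 210 x 270 x 10 mm (its middle lies at x -5, y -20 mm of this frame), with steel stops, that holds the pans. Origin on the bench; z up. The pans' centre is at x 0, y +40 mm of its frame and their axes are parallel to the rack's. Two steel hooks, 20 mm wide, top 53 mm above the bench, reach over the lower pan's +x rim only; low steel stops 48 mm high surround it. The toggle clamp stands on its -y side at x -45, y -90 mm.
- clamp_hinge (a point): Pivot of the toggle clamp, 52 mm above the bench, fixed to the rack; frame parallel to the rack's. The arm turns about the rack's x axis.
- clamp (a joint): Toggle clamp angle, rad: 0 = shut, rubber shoe down on the lower pan's lug; grows as the arm swings back up and away from the pans (towards the rack's -y); starts between 1.0 and 1.5. Limits -0.08 and 1.75. Stiff friction hinge (0.7 N m, about 8 N at the handle), stays where it is left.
- clamp_grip (a point): Grip point of the clamp's handle, on the axis of a black round bar of 14 mm diameter that runs along the rack's x axis; the bar's free end is 19 mm to +x of this point and the 12 mm thick handle rod joins it 32 mm to -x, so it is clear between. It lies 85 mm from the pivot axis, 32 mm to +x of clamp_hinge; seen from the pivot it stands at (60 deg + clamp angle) above the rack's +y direction, so shut it is 126 mm above the bench.
- top_pan: Upper aluminium pan (about 200 g, 160 to 240), 150 x 110 mm (x, y) over its 9 mm rim, 36 mm high from the undersides of its four feet to the rim top; origin at the centre of the feet's undersides, z up, starts 24 mm above the bench. It is nested 14 mm above the lower pan and its four feet (at x +-45, y +-27 mm) are gripped by dried clay: each comes free after rising some 7 mm. Lifting the lug alone takes up to some 12 N; lifting all four feet at once takes much more.
- top_lug (a point): Middle of the free part of the top pan's lug: a flat tongue 24 mm wide and 6 mm thick (30 to 36 mm above the pan's origin) that runs out diagonally, along the pan's (-1, +1) direction, 36 mm beyond the rim's corner; this point is 18 mm out from the rim's corner and in the middle of the thickness, at x -88, y +68, z +33 mm of the pan. Its sides are clear for a grasp across the 24 mm width from above.
- top_far (a point): Underside of the top pan's foot nearest the corner opposite the lug, at x +45, y -27, z 0 mm of the pan; starts 24 mm above the bench.
- lower_pan: Lower pan (about 220 g), same form and size, loose in the rack, origin at the centre of its feet's undersides, starts 10 mm above the bench, rim top 46 mm. Its lug, 24 mm wide, sticks out along -y, on the long side at x -45 mm, under the clamp's shoe. Unclamped it comes up with the top pan.
- basin: Round green plastic basin, 210 mm across the rim, 60 mm high, loose on the bench; origin at the centre of its underside.
- wash_bottle: White bottle, 60 mm diameter, 150 mm high, standing; leave alone. Origin under its centre.
- tin: Steel moisture tin, 60 mm diameter, 45 mm high; leave alone. Origin under its centre.
- brush: Hand brush lying on the bench; leave alone. Origin under its middle.
Not all that is in view belongs to the job. Of the things shaped like the basin, the green one is meant.

How it is judged (in metres and radians):
On the way, in this order (a step that is already met when the one before it is completed fails the run):
1. the clamp is shut on the lower pan's lug while both pans are still in place (value of joint clamp below 0.08 rad and height (world z) of top_lug below 0.065 m), for 0.2 s.
2. the lug's corner of the top pan is up by 20 mm or more while the opposite foot is still down (within 10 mm) (height (world z) of top_lug above 0.077 m and height (world z) of top_far below 0.034 m and value of joint clamp below 0.1 rad), for 0.1 s.
At the end, for the whole second after the job is handed in: Top pan held still, level within 15 deg, centre within 50 mm of the basin centre from above, feet over 20 mm above its rim, not touching it; clamp below 0.1 rad; lower pan within 12 mm of its start and tilted under 0.09 rad; basin moved under 30 mm (horizontal distance between top_pan and basin below 0.05 m and height (world z) of top_pan above 0.08 m and angle between top_pan's own z axis and vertical below 0.26 rad and linear speed of top_pan below 0.03 m/s and contact force between the fingers and top_pan above 1 N and contact force between top_pan and basin below 0.05 N and value of joint clamp below 0.1 rad and distance of lower_pan from where it was at the start of the episode below 0.012 m and angle between lower_pan's own z axis and vertical below 0.09 rad and distance of basin from where it was at the start of the episode below 0.03 m); the arm keeps its last pose, push and grip.
It fails at once if the lower pan is pulled up or shifted (over 12 mm, or tilted over 6 degrees) (distance of lower_pan from where it was at the start of the episode above 0.012 m or angle between lower_pan's own z axis and vertical above 0.105 rad).
It fails at once if the basin is pushed about (over 40 mm) (distance of basin from where it was at the start of the episode above 0.04 m).
It fails at once if the bottle, tin or brush is disturbed (moved over 30 mm) (distance of any of wash_bottle, tin, brush from where it was at the start of the episode above 0.03 m).
It also fails if it takes over 58 s, if anything falls off the work surface, if the arm or the gripper's body presses on something with over 40 N, if the wrist force passes 120 N, or if a joint passes its speed limit or range.

## Working session

There is one attempt and no reset: what is moved stays moved. The work goes in short steps, Python scripts to look and compute and a tool call to move; the robot and the scene stay as the last step left them, time stands still between calls to the robot, and variables do not carry over. Pictures are saved under pics/ and viewed, about 8 in all and at most 12, crops included, and the job is handed in when it is done.

Besides the shell and the picture viewer there is one more tool, called by a JSON object that holds its "fn" and its "kwargs". apply_moves: Moves the arm, as the interface text tells. Its arguments: {"type":"object","properties":{"commands":{"type":"array"},"squeeze":{"type":"number"}},"required":["commands"]}

```bash
mkdir -p pics
cat > h.py <<'E'
import numpy as np, cv2
from bench import *
def world(name,img_depth=None,st=None):
    p=camera_params(name);K=np.array(p["K"],float);D=np.array(p["distortion"],float)
    pic,d=img_depth
    h,w=d.shape
    u,v=np.meshgrid(np.arange(w),np.arange(h))
    n=cv2.undistortPoints(np.stack([u,v],-1).reshape(-1,1,2).astype(np.float32),K,D).reshape(h,w,2)
    P=np.dstack([n[...,0]*d,n[...,1]*d,d]).reshape(-1,3)
    if "rvec" in p:
        R,_=cv2.Rodrigues(np.array(p["rvec"],float)); W=(P-np.array(p["tvec"]).ravel())@R
    else:
        from scipy.spatial.transform import Rotation as Ro
        T=np.array(p["hand_eye"]);q=st["tcp_rot"]
        P=P@T[:3,:3].T+T[:3,3]
        W=P@Ro.from_quat([q[1],q[2],q[3],q[0]]).as_matrix().T+np.array(st["ee_pos"])
    W[d.ravel()==0]=np.nan
    return W.reshape(h,w,3)
E
python3 - <<'E'
from h import *
s=read_state();print(s)
for n in("top","scene"):
    a=read_camera(n);np.savez(n+"0.npz",p=a[0],d=a[1]);cv2.imwrite(f"pics/{n}0.png",a[0])
    W=world(n,a);np.save(n+"W0.npy",W)
E
```

```text
{'time': 0.0, 'joints': array([ 1.47558329e+00,  2.55750974e-01,  1.06991384e-01, -5.00673212e-04,
       -1.42389816e+00, -2.84586552e-01]), 'joint_velocities': array([ 0.00211308,  0.00146589, -0.00013566, -0.00074409,  0.00079278,
        0.00082516]), 'tau': array([-4.51161286e-04, -3.86628985e+01,  2.37942767e+01,  5.36508545e+00,
       -6.08128335e-03, -3.24197458e-06]), 'ee_pos': array([203.71128178, 510.49114643, 302.98440305]), 'tcp_rot': array([ 0.13361144, -0.13338729, -0.69371827,  0.69506171]), 'force': array([ 0.96275847,  0.640728  , -0.23643487]), 'torque': array([ 0.07107997, -0.02164547, -0.00491181]), 'width': 85.37794750822255}
```

View pics/top0.png

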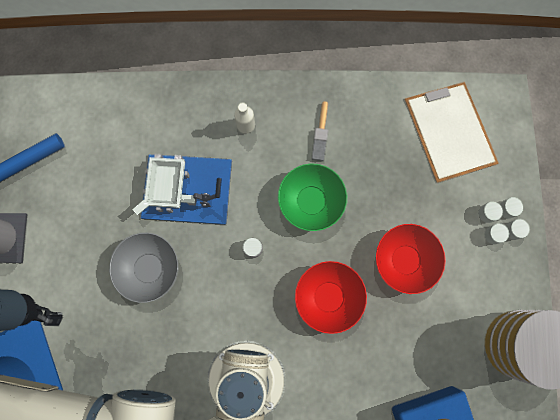

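View pics/scene0.png

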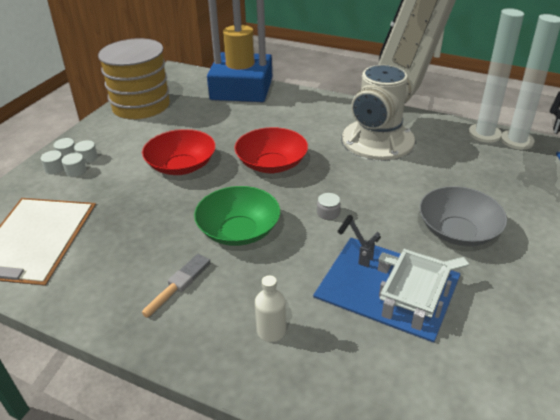

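The top view shows the rack at (187,190), with the top pan at (165,183), its lug to the lower left at (130,212) and the clamp on the right at (215,190). Basin-like things are green (312,197), red (330,297), red (410,259) and grey (144,268). I choose the green one. The bottle is at (243,118), the tin at (252,247) and the brush at (322,130).

Run:
```python
from h import *
a=np.load("top0.npz");p=a['p'];W=np.load("topW0.npy");print(np.diag(camera_params("top")["K"]))
b,g,r=[p[...,i].astype(int) for i in range(3)]
Z=W[...,2]
roi=np.zeros(Z.shape,bool);roi[145:235,120:245]=1
def rect(m,n):
    q=W[m];q=q[~np.isnan(q[:,0])]
    print(n,len(q),cv2.minAreaRect(q[:,:2].astype(np.float32)),"z",np.percentile(q[:,2],[5,50,95]).round(1))
    return q
rect(roi&(b>r+50)&(abs(Z-10)<6),"rack")
print("bench z",np.nanmedian(Z[240:260,200:230]))
pm=roi&(Z>50)&(Z<68)&(np.arange(560)[None,:]<190)&(b-r<40)
q=rect(pm,"pan rim")
print("lugpts",q[np.argsort(q[:,1]-q[:,0])[-8:]].round(1))
q=rect(roi&(Z>85),"clamp high");print(q[np.argsort(-q[:,2])][:25].round(1))
# basin
gm=(g>r+40)&(g>b+40);gm[:150]=0;gm[250:]=0
q=rect(gm&(Z>50),"basin");print(cv2.minEnclosingCircle(q[:,:2].astype(np.float32)))
for n,(u,v) in dict(tin=(252,247),bottle=(243,110),brush=(322,130)).items():print(n,W[v,u])
c=cv2.resize(p[145:235,115:245],None,fx=6,fy=6,interpolation=cv2.INTER_CUBIC)
s=np.load("scene0.npz")['p'][200:340,300:480]
s=cv2.resize(s,None,fx=4.1,fy=4.1,interpolation=cv2.INTER_CUBIC);cv2.imwrite("pics/c1.png",s);
```

```text
[471.45724191 471.45724191   1.        ]
rack 2739 ((583.1775512695312, 197.8028564453125), (270.2823486328125, 211.2533721923828), 86.70342254638672) z [ 6.2 10.9 15. ]
bench z 0.5797021818320115
pan rim 915 ((549.844970703125, 260.2326354980469), (156.47398376464844, 273.45404052734375), 75.87972259521484) z [50.8 59.4 65.3]
lugpts [[431.8 324.7  62.4]
 [431.8 327.8  62.4]
 [429.3 325.7  58.5]
 [429.6 329.4  56.6]
 [429.8 333.1  54.5]
 [429.8 336.1  54.8]
 [428.9 337.4  60.6]
 [429.2 341.2  58.3]]
clamp high 167 ((559.1407470703125, 115.58928680419922), (84.26543426513672, 57.032833099365234), 87.87262725830078) z [ 88.8 124.6 132.8]
[[579.7  83.7 136.1]
 [541.3  85.5 135.4]
 [571.   77.8 134.9]
 [544.5  82.8 134.6]
 [568.2  80.7 134.2]
 [562.3  83.4 134.2]
 [574.5  81.  133. ]
 [533.1  85.6 132.9]
 [568.6  75.1 132.8]
 [556.7  80.5 132.8]
 [580.6  78.4 132.5]
 [577.6  84.1 132.5]
 [565.8  80.9 132.2]
 [539.1  83.  132.1]
 [574.8  75.4 131.9]
 [577.8  81.2 131.9]
 [580.8  72.6 131.9]
 [565.9  83.8 131.8]
 [574.9  78.3 131.4]
 [563.   80.9 131.3]
 [536.4  83.1 131.1]
 [581.   81.5 131. ]
 [584.   84.5 130.9]
 [563.2  75.2 130.7]
 [545.4  80.5 130.6]]
basin 574 ((545.7843627929688, -195.42764282226562), (205.9357147216797, 205.29116821289062), 33.932151794433594) z [51.2 58.1 64.6]
((546.5715942382812, -196.7720947265625), 105.1451416015625)
tin [393.97944172 -14.97198535  44.29208509]
bottle [784.60686232  11.12238949 153.96189506]
brush [ 771.36182053 -232.34685507   24.39097662]
```

View pics/c1.png

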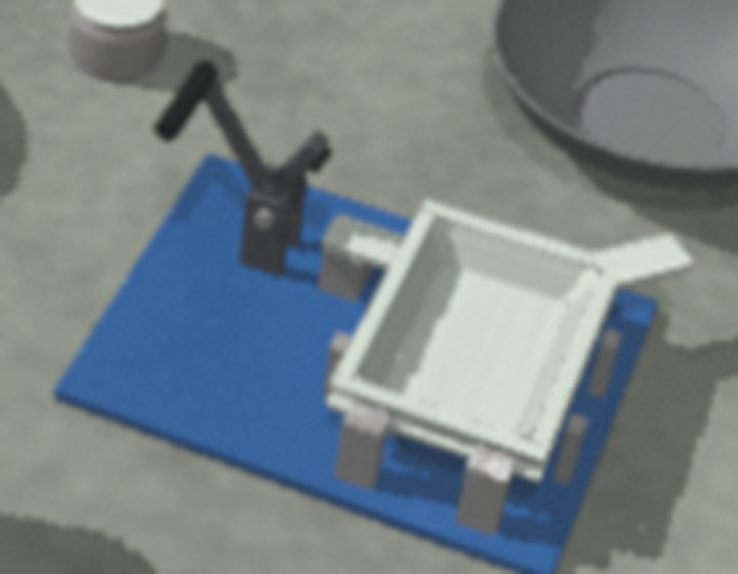

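{"fn": "apply_moves", "kwargs": {"commands": [[0.045, -0.053, 0, 2.3, -1], [0.09, -0.106, 0, 4.6, -1], [0.136, -0.16, 0, 7, -1], [0.182, -0.214, 0, 9, -1], [0.228, -0.268, 0, 11.5, -1], [0.274, -0.322, -0.01, 14, -1], [0.32, -0.376, -0.02, 16, -1], [0.364, -0.43, -0.03, 18.5, -1]], "squeeze": 20}}

```text
time: 1.1
ee_pos: [527.5, 128.8, 282.0]
tcp_rot: [-0.02, 0.019, 0.707, -0.707]
force: [0.9, 1.7, 0.0]
width: 85.4
```

{"fn": "apply_moves", "kwargs": {"commands": [[0, 0, 0, 0, -1], [0, 0, 0, 0, -1], [0, 0, 0, 0, -1], [0, 0, 0, 0, -1], [0, 0, 0, 0, -1], [0, 0, 0, 0, -1], [0, 0, 0, 0, -1], [0, 0, 0, 0, -1]]}}

```text
time: 2.1
ee_pos: [526.6, 130.5, 282.5]
tcp_rot: [0.02, -0.02, -0.707, 0.707]
force: [-0.1, -0.1, -0.5]
width: 85.2
```

Run:
```python
from h import *
s=read_state();a=read_camera("wrist");W=world("wrist",a,s)
print(s["time"],s["ee_pos"],s["joints"],s["tcp_rot"])
np.savez("w1.npz",p=a[0],W=W);cv2.imwrite("pics/w1.png",a[0])
p=a[0].astype(int);Z=W[...,2]
m=(p.max(2)<75)&(Z>95)&(Z<150)
q=W[m];print(len(q),cv2.minAreaRect(q[:,:2].astype(np.float32)),np.percentile(q[:,2],[5,50,95]))
v,u=np.nonzero(m);print(u.min(),u.max(),v.min(),v.max())
```

```text
2.1 [526.55891478 130.54310006 282.48265575] [ 5.31611760e-01  2.47478115e-01  4.38475957e-02 -7.06513942e-06
 -1.36718250e+00  9.82270145e-01] [ 0.02012638 -0.02011378 -0.70681941  0.70682154]
2182 ((558.244873046875, 116.52450561523438), (81.79388427734375, 57.13710403442383), 86.55352783203125) [ 98.43697893 127.45829207 129.69103382]
244 360 132 215
```

View pics/w1.png

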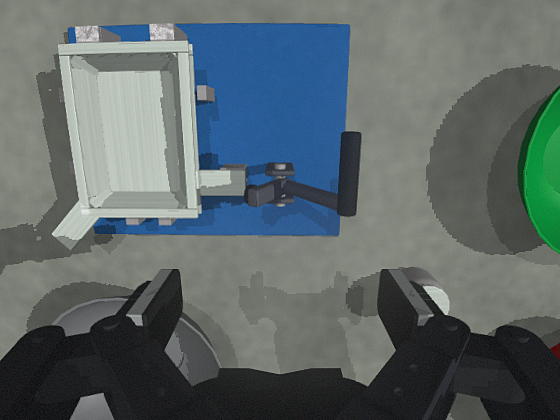

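The wrist picture shows the bar at (349,173), the pan at (127,128), its lug at (72,226), and the lower pan's lug at (232,180) with the clamp open. The gripper is already turned right.

Run:
```python
from h import *
a=np.load("w1.npz");p=a['p'].astype(int);W=a['W'];Z=W[...,2]
m=np.zeros(Z.shape,bool);m[130:217,336:364]=1
m&=(p.max(2)<80)&(Z>105)
q=W[m];print("bar",cv2.minAreaRect(q[:,:2].astype(np.float32)),np.percentile(q[:,2],[50,98]))
m=np.zeros(Z.shape,bool);m[35:225,50:204]=1
m&=(Z>54)&(Z<66)&(p.min(2)>110)
v,u=np.nonzero(m);print(np.median(Z[m]))
cen=lambda m:(cv2.minAreaRect(W[m][:,:2].astype(np.float32)))
print("pan rim+lug",cen(m))
m2=m.copy();m2[206:]=0;print("no lug",cen(m2))
l=np.zeros(Z.shape,bool);l[200:250,48:98]=1
l&=(Z>52)&(p.min(2)>110)&(~np.isnan(Z))
q=W[l];print("lug",cen(l),np.median(q[:,2]))
bl=(p[...,0]>p[...,2]+50)&(abs(Z-10)<6);bl[250:]=0;bl[:,400:]=0;print("rack",cen(bl))
g=(p[...,0]<260)&(Z>45)&(np.arange(420)[:,None]>285)&(np.arange(560)[None]<110)
print("grey basin top x",np.nanmax(W[g][:,0]))
```

```text
bar ((556.2041015625, 82.72342681884766), (13.978941917419434, 57.144615173339844), 86.66036224365234) [128.14163979 130.16058253]
59.66388724907992
pan rim+lug ((589.3246459960938, 268.1724548339844), (133.16632080078125, 164.16188049316406), 85.42815399169922)
no lug ((597.759521484375, 257.9126892089844), (114.0567398071289, 145.710205078125), 85.42815399169922)
lug ((513.8687744140625, 322.93560791015625), (24.095203399658203, 55.7010498046875), 41.85548782348633) 59.9498278235875
rack ((581.2069091796875, 198.17213439941406), (269.6522216796875, 209.78829956054688), 86.42516326904297)
grey basin top x 546.5670246474311
```

{"fn": "apply_moves", "kwargs": {"commands": [[0.018, -0.024, 0, 0, -1], [0.036, -0.048, -0.01, 0, -1], [0.036, -0.048, -0.04, 0, -1], [0.036, -0.048, -0.07, 0, -1], [0.036, -0.048, -0.095, 0, -1], [0.036, -0.048, -0.107, 0, -1], [0.036, -0.048, -0.107, 0, 0.2], [0.036, -0.048, -0.107, 0, 1]], "squeeze": 25}}

```text
time: 3.15
ee_pos: [563.2, 82.7, 176.7]
tcp_rot: [-0.019, 0.021, 0.707, -0.707]
force: [0.8, -0.8, -0.1]
width: 51.5
```

{"fn": "apply_moves", "kwargs": {"commands": [[0, 0, 0, 0, 1], [0, 0, 0, 0, 1], [0, 0, 0, 0, 1], [0, 0, 0, 0, 1], [0, 0, 0, 0, 1], [0, 0, 0, 0, 1], [0, 0, 0, 0, 1], [0, 0, 0, 0, 1]]}}

```text
time: 4.15
ee_pos: [562.8, 81.4, 176.6]
tcp_rot: [0.02, -0.021, -0.706, 0.707]
force: [-1.0, -5.3, 5.1]
width: 13.1
```

{"fn": "apply_moves", "kwargs": {"commands": [[0.0006, 0.0104, 0.0057, 0, 1], [0.0012, 0.0214, 0.01, 0, 1], [0.002, 0.033, 0.0127, 0, 1], [0.0026, 0.0448, 0.0137, 0, 1], [0.0033, 0.0567, 0.0131, 0, 1], [0.004, 0.0683, 0.0108, 0, 1], [0.0046, 0.0795, 0.0069, 0, 1], [0.005, 0.0865, 0.0037, 0, 1]]}}

```text
time: 5.15
ee_pos: [568.3, 167.2, 180.8]
tcp_rot: [0.019, -0.021, -0.705, 0.708]
force: [0.7, -7.2, 9.1]
width: 12.8
```

{"fn": "apply_moves", "kwargs": {"commands": [[0, 0.0025, -0.0015, 0, 1], [0, 0.005, -0.003, 0, 1], [0, 0.005, -0.003, 0, 1], [0, 0.005, -0.003, 0, 1], [0, 0.005, -0.003, 0, 1], [0, 0.005, -0.003, 0, 1], [0, 0.005, -0.003, 0, 1], [0, 0.005, -0.003, 0, 1]]}}

```text
time: 6.15
ee_pos: [568.6, 172.2, 178.1]
tcp_rot: [0.019, -0.021, -0.706, 0.708]
force: [0.6, -7.6, 7.7]
width: 13.3
```

{"fn": "apply_moves", "kwargs": {"commands": [[0, 0.002, -0.0012, 0, 1], [0, 0.004, -0.0024, 0, 1], [0, 0.006, -0.0036, 0, 1], [0, 0.006, -0.0036, 0, 1], [0, 0.006, -0.0036, 0, 1], [0, 0.006, -0.0036, 0, 1], [0, 0.006, -0.0036, 0, 1], [0, 0.006, -0.0036, 0, 1]]}}

```text
time: 7.15
ee_pos: [568.7, 173.8, 177.4]
tcp_rot: [0.019, -0.021, -0.703, 0.711]
force: [-3.9, -22.3, 22.0]
width: 13.4
```

{"fn": "apply_moves", "kwargs": {"commands": [[0, -0.004, 0.0025, 0, 1], [0, -0.004, 0.0025, 0, -0.3], [0, -0.004, 0.0025, 0, -0.3], [0, -0.004, 0.0025, 0, -0.3], [0, -0.004, 0.0025, 0, -0.3], [0, -0.004, 0.03, 0, -0.3], [0, -0.004, 0.07, 0, -0.3], [0, -0.004, 0.075, 0, -0.3]]}}

```text
time: 8.15
ee_pos: [568.8, 176.7, 251.0]
tcp_rot: [-0.018, 0.022, 0.708, -0.706]
force: [0.1, 1.1, 0.6]
width: 55.5
```

{"fn": "apply_moves", "kwargs": {"commands": [[-0.01, 0.025, 0, -8, -0.3], [-0.021, 0.055, 0, -16, -0.3], [-0.033, 0.085, 0, -24, -0.3], [-0.045, 0.115, 0, -32, -0.3], [-0.056, 0.145, 0, -40, -0.3], [-0.063, 0.158, 0, -45, -0.3], [-0.063, 0.158, 0, -45, -0.3], [-0.063, 0.158, 0, -45, -0.3]]}}

```text
time: 9.15
ee_pos: [504.6, 333.6, 247.2]
tcp_rot: [0.289, -0.289, -0.645, 0.646]
force: [0.3, -0.1, 0.2]
width: 55.6
```

Run:
```python
from h import *
s=read_state();a=read_camera("wrist");W=world("wrist",a,s)
print(s["time"],s["ee_pos"],s["joints"],s["tcp_rot"],s["width"])
np.savez("w2.npz",p=a[0],W=W)
b=read_camera("top")
cv2.imwrite("pics/w2.png",np.hstack([cv2.resize(a[0],None,fx=.8,fy=.8),cv2.resize(b[0][130:250,110:250],(336,336))[:,:]]) if 0 else a[0])
Wt=world("top",b);p=b[0].astype(int);Z=Wt[...,2]
m=np.zeros(Z.shape,bool);m[145:235,175:245]=1;m&=(p.max(2)<70)&(Z>105)&(Z<150)
q=Wt[m];print("bar",cv2.minAreaRect(q[:,:2].astype(np.float32)),np.percentile(q[:,2],[50,98])) if len(q) else print("none")
```

```text
9.15 [504.60116949 333.61310377 247.20078331] [ 8.42260333e-01  3.84875921e-01  1.47869659e-01 -1.47229913e-05
 -1.33451970e+00 -1.12316111e-01] [ 0.28868938 -0.28852328 -0.64528366  0.64577222] 55.604333793171925
bar ((562.1183471679688, 172.4154815673828), (55.93470764160156, 17.384078979492188), 3.9012579917907715) [131.28405123 137.79378911]
```

View pics/w2.png

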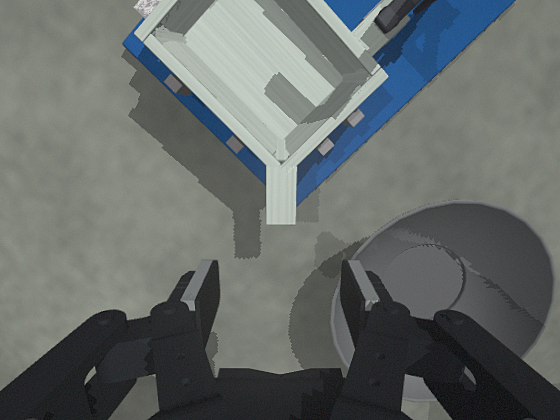

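The clamp bar is now at y 172, which matches its shut position. The wrist view shows the lug at (281,195), in line with the jaw midline, and the clamp arm down at (390,15).

Run:
```python
from h import *
a=np.load("w2.npz");p=a['p'].astype(int);W=a['W'];Z=W[...,2]
l=np.zeros(Z.shape,bool);l[172:230,255:305]=1
l&=(abs(Z-60)<6)&(p.min(2)>110)
q=W[l];r=cv2.minAreaRect(q[:,:2].astype(np.float32));print(r,np.median(q[:,2]))
d=np.array([-.665,.747]);t=(q[:,:2]@d);c=np.median(q[:,:2],0);tip=c+d*(np.percentile(t,99)-c@d);print("tip",tip,"toplug",tip-18*d)
g=np.zeros(Z.shape,bool);g[200:400,330:560]=1;g&=(Z>50)&(Z<70);print("grey rim",cv2.minEnclosingCircle(W[g][:,:2].astype(np.float32)))
```

```text
((509.2940673828125, 327.6005554199219), (23.481142044067383, 41.965755462646484), 41.18707275390625) 60.4066475216396
tip [495.93983978 342.98384433] toplug [507.90983978 329.53784433]
grey rim ((329.4748840332031, 307.32568359375), 104.92830657958984)
```

{"fn": "apply_moves", "kwargs": {"commands": [[0.001, -0.0015, -0.03, 0, -0.3], [0.001, -0.0015, -0.07, 0, -0.3], [0.001, -0.0015, -0.105, 0, -0.3], [0.001, -0.0015, -0.125, 0, -0.3], [0.001, -0.0015, -0.133, 0, -0.3], [0.001, -0.0015, -0.133, 0, -0.3], [0.001, -0.0015, -0.133, 0, 0.3], [0.001, -0.0015, -0.133, 0, 1]], "squeeze": 30}}

```text
time: 10.25
ee_pos: [505.8, 332.4, 115.6]
tcp_rot: [-0.289, 0.289, 0.646, -0.645]
force: [-0.2, -0.9, 4.8]
width: 23.4
```

{"fn": "apply_moves", "kwargs": {"commands": [[0, 0, 0, 0, 1], [0, 0, 0, 0, 1], [0, 0, 0, 0, 1], [0, 0, 0, 0, 1], [0, 0, 0, 0, 1], [0, 0, 0, 0, 1], [0, 0, 0, 0, 1], [0, 0, 0, 0, 1]]}}

```text
time: 11.25
ee_pos: [505.8, 332.5, 115.4]
tcp_rot: [-0.289, 0.289, 0.646, -0.645]
force: [-1.4, -2.6, 5.9]
width: 23.0
```

{"fn": "apply_moves", "kwargs": {"commands": [[0.0003, -0.0003, 0.002, 0, 1], [0.0006, -0.0007, 0.004, 0, 1], [0.0009, -0.001, 0.006, 0, 1], [0.0012, -0.0014, 0.008, 0, 1], [0.0016, -0.0018, 0.01, 0, 1], [0.0019, -0.0021, 0.012, 0, 1], [0.0019, -0.0021, 0.012, 0, 1], [0.0019, -0.0021, 0.012, 0, 1]]}}

```text
time: 12.25
ee_pos: [507.0, 330.1, 126.4]
tcp_rot: [0.289, -0.289, -0.645, 0.646]
force: [-4.6, 0.2, -4.2]
width: 23.1
```

```bash
cat > tilt.py <<'E'
from h import *
s=read_state();a=read_camera("wrist");W=world("wrist",a,s);p=a[0].astype(int)
print(s["time"],s["ee_pos"],s["force"],s["torque"],s["width"])
cv2.imwrite("pics/t%d.png"%(s["time"]*100),a[0])
ee=s["ee_pos"];d=np.array([-.665,.747]);n=np.array([.747,.665])
# pan frame along d from grasp (r<0 toward pan), lateral l; bright pixels
rel=W[...,:2]-ee[:2];r=rel@d;l=rel@n;Z=W[...,2]
ok=(p.min(2)>120)&(Z>20)
m=ok&(abs(l)<10)&(r<-14)&(r>-45)&(Z>ee[2]-80)
if m.sum()>20:
    f=np.polyfit(r[m],Z[m],1);print("lug slope deg",np.degrees(np.arctan(f[0])),"z at grasp",np.polyval(f,0),m.sum())
# rim top: envelope of highest z by r
for lo in range(-190,-20,15):
    k=ok&(r>lo)&(r<lo+15)&(abs(l)<110)&(Z<ee[2])
    if k.sum()>30: print(lo+7,np.percentile(Z[k],[5,50,97]).round(1),k.sum())
E
python3 tilt.py
```

```text
12.25 [507.04602849 330.09003698 126.43752703] [-4.56870704  0.15094883 -4.19097548] [ 0.44810955  1.4317198  -0.17592581] 23.145037452601294
lug slope deg 17.4622235844856 z at grasp 76.3807121821286 3933
-123 [39.7 40.9 49. ] 1999
-108 [40.2 41.8 64.5] 11206
-93 [41.2 42.9 65.4] 11755
-78 [42.3 44.3 66.4] 9097
-63 [43.6 55.8 67.4] 8362
-48 [46.1 63.1 68.4] 5889
-33 [61.9 68.2 69.6] 2660
-18 [68.4 69.5 70.9] 2042
```

{"fn": "apply_moves", "kwargs": {"commands": [[0.0004, -0.0005, 0.002, 0, 1], [0.0008, -0.001, 0.004, 0, 1], [0.0012, -0.0014, 0.006, 0, 1], [0.0016, -0.0019, 0.008, 0, 1], [0.002, -0.0024, 0.01, 0, 1], [0.0025, -0.0029, 0.012, 0, 1], [0.0025, -0.0029, 0.012, 0, 1], [0.0025, -0.0029, 0.012, 0, 1]]}}

```text
time: 13.3
ee_pos: [510.0, 327.6, 138.7]
tcp_rot: [-0.289, 0.289, 0.645, -0.645]
force: [-0.6, 0.4, -1.6]
width: 22.9
```

```bash
python3 tilt.py
```

```text
13.3 [510.01049202 327.56685577 138.73202127] [-0.55314557  0.36076172 -1.64024372] [0.14562039 0.18578201 0.00268806] 22.93296662495414
lug slope deg 21.280304889780712 z at grasp 89.12350123831872 3906
-123 [46.3 47.9 62.2] 2818
-108 [47.2 49.2 72.6] 10507
-93 [48.7 50.8 74. ] 10722
-78 [50.5 52.9 75.6] 8856
-63 [52.2 64.1 77. ] 8255
-48 [54.7 73.2 78.6] 5656
-33 [48.4 78.7 80.5] 2784
-18 [79.5 80.8 82.6] 2078
```

{"fn": "apply_moves", "kwargs": {"commands": [[0, 0, 0, 0, 1], [0, 0, 0, 0, 1], [0, 0, 0.001, 0, 1], [0, 0, 0.001, 0, 1], [0, 0, 0.001, 0, 1], [0, 0, 0.001, 0, 1], [0, 0, 0, 0, 1], [0, 0, 0, 0, 1]], "squeeze": 20}}

```text
time: 14.35
ee_pos: [509.9, 327.5, 138.4]
tcp_rot: [0.289, -0.289, -0.645, 0.645]
force: [1.0, 0.3, -1.8]
width: 23.4
```

```bash
python3 tilt.py
```

```text
14.35 [509.89429589 327.48155344 138.44996324] [ 0.96316229  0.25512613 -1.77976229] [ 0.03624238  0.20274358 -0.03178204] 23.38088065910933
lug slope deg 21.261784843782234 z at grasp 88.81378921125224 3904
-123 [46.  47.5 62.1] 2817
-108 [47.  48.9 72.3] 10522
-93 [48.4 50.5 73.6] 10766
-78 [50.2 52.5 75.2] 8820
-63 [52.  63.9 76.7] 8245
-48 [54.4 72.9 78.3] 5656
-33 [48.5 78.5 80.1] 2758
-18 [79.2 80.5 82.2] 2077
```

```bash
cat > plane.py <<'E'
from h import *
import glob
s=read_state();a=read_camera("wrist");W=world("wrist",a,s);p=a[0].astype(int)
ee=s["ee_pos"];d=np.array([-.665,.747]);n=np.array([.747,.665])
rel=W[...,:2]-ee[:2];r=rel@d;l=rel@n;Z=W[...,2]
ok=(p.min(2)>110)&(r<-14)&(r>-135)&(abs(l)<110)&(Z>ee[2]-110)&(Z<ee[2]-30)
pts=np.c_[r[ok],l[ok],Z[ok]]
# RANSAC: highest plane with many inliers, seeded on lug
A=np.c_[pts[:,:2],np.ones(len(pts))];w=pts[:,0]>-30
w&=abs(pts[:,1])<12
best=None;g=np.random.default_rng(0)
for _ in range(3000):
    i=g.choice(len(pts),3,replace=False)
    try:c=np.linalg.solve(A[i],pts[i,2])
    except Exception:continue
    if abs(c[0])>.4 or abs(c[1])>.15: continue
    e=pts[:,2]-A@c
    if (e>3).mean()>.02: continue
    k=(abs(e)<1).sum()
    if best is None or k>best[0]:best=(k,c)
c=best[1]
for _ in range(5):
    k=abs(pts[:,2]-A@c)<1.2;c=np.linalg.lstsq(A[k],pts[k,2],rcond=None)[0]
nz=np.array([-c[0],-c[1],1]);nz/=np.linalg.norm(nz)
tilt=np.degrees(np.arccos(nz[2]))
# geometry: pan local axis e1 along lug diag; local r=110.3 (lug) , far foot -50.9
e1=np.array([1,0,c[0]]);e1/=np.linalg.norm(e1)
lug=np.array([0,0,c[2]])-3*nz
far=lug-(88+45)/2**.5*e1-(68+27)/2**.5*e1-33*nz
cen=lug-(88+68)/2**.5*e1-33*nz
print("t",s["time"],"inl",k.sum(),"slopes deg",np.degrees(np.arctan(c[:2])).round(2),"tilt",tilt.round(2),"lug z",lug[2].round(1),"far z",far[2].round(1),"cen z",cen[2].round(1))
print("pan centre xy approx",ee[:2]+cen[0]*d, s["force"].round(1))
E
python3 plane.py
```

```text
t 14.4 inl 14815 slopes deg [6.56 1.13] tilt 6.65 lug z 79.5 far z 28.3 cen z 34.1
pan centre xy approx [580.04805542 248.68774509] [-0.3  0.8 -2.2]
```

{"fn": "apply_moves", "kwargs": {"commands": [[0, 0, 0, 0, 1], [0, 0, 0, 0, 1], [0, 0, 0.002, 0, 1], [0, 0, 0.004, 0, 1], [0, 0, 0.006, 0, 1], [0, 0, 0.008, 0, 1], [0, 0, 0.01, 0, 1], [0, 0, 0.012, 0, 1]], "squeeze": 100}}

```text
time: 15.45
ee_pos: [509.9, 327.5, 150.7]
tcp_rot: [0.289, -0.289, -0.645, 0.645]
force: [-0.4, 0.1, -1.9]
width: 21.4
```

```bash
python3 plane.py
```

```text
t 15.45 inl 14802 slopes deg [6.58 1.22] tilt 6.69 lug z 91.5 far z 40.2 cen z 46.1
pan centre xy approx [580.06551024 248.73306696] [-0.4  0.1 -1.9]
```

{"fn": "apply_moves", "kwargs": {"commands": [[0, 0, 0.01, 0, 1], [0, 0, 0.03, 0, 1], [0, 0, 0.055, 0, 1], [0, 0, 0.08, 0, 1], [0, 0, 0.105, 0, 1], [0, 0, 0.125, 0, 1], [0, 0, 0.14, 0, 1], [0, 0, 0.145, 0, 1]]}}

```text
time: 16.5
ee_pos: [510.1, 327.6, 296.8]
tcp_rot: [-0.289, 0.289, 0.646, -0.645]
force: [-0.1, -0.3, -2.7]
width: 21.7
```

{"fn": "apply_moves", "kwargs": {"commands": [[-0.001, -0.005, 0, 0, 1], [-0.002, -0.018, 0, 0, 1], [-0.003, -0.036, 0, 0, 1], [-0.005, -0.058, 0, 0, 1], [-0.006, -0.08, 0, 0, 1], [-0.008, -0.102, 0, 0, 1], [-0.01, -0.125, 0, 0, 1], [-0.012, -0.148, 0, 0, 1]]}}

```text
time: 17.5
ee_pos: [497.7, 177.9, 295.7]
tcp_rot: [-0.289, 0.289, 0.645, -0.645]
force: [0.1, -0.7, -2.3]
width: 21.2
```

{"fn": "apply_moves", "kwargs": {"commands": [[-0.002, -0.022, 0, 0, 1], [-0.004, -0.045, 0, 0, 1], [-0.006, -0.068, 0, 0, 1], [-0.008, -0.09, 0, 0, 1], [-0.01, -0.112, 0, 0, 1], [-0.011, -0.134, 0, 0, 1], [-0.012, -0.154, 0, 0, 1], [-0.012, -0.17, 0, 0, 1]]}}

```text
time: 18.5
ee_pos: [485.7, 8.1, 295.7]
tcp_rot: [0.289, -0.289, -0.645, 0.645]
force: [0.5, 0.2, -2.2]
width: 21.0
```

```bash
python3 plane.py
```

```text
t 18.5 inl 14994 slopes deg [6.56 1.24] tilt 6.68 lug z 236.4 far z 185.2 cen z 191.0
pan centre xy approx [555.82638023 -70.66584145] [ 0.5  0.2 -2.2]
```

Remaining shift is (-10, -126), then down about 50 mm.

{"fn": "apply_moves", "kwargs": {"commands": [[-0.001, -0.015, 0, 0, 1], [-0.003, -0.035, 0, 0, 1], [-0.005, -0.056, 0, 0, 1], [-0.007, -0.078, 0, 0, 1], [-0.008, -0.098, 0, 0, 1], [-0.009, -0.114, 0, 0, 1], [-0.01, -0.124, 0, 0, 1], [-0.01, -0.126, 0, 0, 1]]}}

```text
time: 19.55
ee_pos: [475.9, -116.9, 295.5]
tcp_rot: [0.289, -0.289, -0.645, 0.645]
force: [0.2, -0.6, -1.9]
width: 21.0
```

{"fn": "apply_moves", "kwargs": {"commands": [[0, 0, -0.005, 0, 1], [0, 0, -0.015, 0, 1], [0, 0, -0.027, 0, 1], [0, 0, -0.037, 0, 1], [0, 0, -0.04, 0, 1], [0, 0, -0.04, 0, 1], [0, 0, -0.04, 0, 1], [0, 0, -0.04, 0, 1]]}}

```text
time: 20.55
ee_pos: [476.1, -116.5, 256.0]
tcp_rot: [-0.289, 0.289, 0.645, -0.645]
force: [-0.4, -1.0, -1.8]
width: 21.4
```

```bash
python3 plane.py
python3 - <<'E'
from h import *
b=read_camera("top");W=world("top",b);p=b[0].astype(int);Z=W[...,2]
m=np.zeros(Z.shape,bool);m[145:235,175:245]=1;m&=(p.max(2)<70)&(Z>105)&(Z<150)
print("bar",cv2.minAreaRect(W[m][:,:2].astype(np.float32)))
g=(p[...,1]>p[...,2]+40)&(p[...,1]>p[...,0]+40)&(Z>50)&(Z<68);g[:140]=0;g[260:]=0
print("basin",cv2.minEnclosingCircle(W[g][:,:2].astype(np.float32)))
L=np.zeros(Z.shape,bool);L[150:220,140:190]=1;L&=(Z>40)&(Z<53)&(p.min(2)>100)
q=W[L];print("lower pan",cv2.minAreaRect(q[:,:2].astype(np.float32)),np.median(q[:,2]))
cv2.imwrite("pics/end.png",cv2.resize(b[0][90:300,100:380],None,fx=2.5,fy=2.5))
E
```

```text
t 20.55 inl 14951 slopes deg [6.54 1.29] tilt 6.67 lug z 196.7 far z 145.6 cen z 151.4
pan centre xy approx [ 546.27870698 -195.29625788] [-0.4 -1.  -1.8]
bar ((0.0, 0.0), (0.0, 0.0), 0.0)
basin ((545.6751098632812, -196.11029052734375), 104.14395141601562)
lower pan ((593.4444580078125, 267.9720458984375), (178.23959350585938, 115.74059295654297), 0.7328696846961975) 46.7537518440859
```

View pics/end.png

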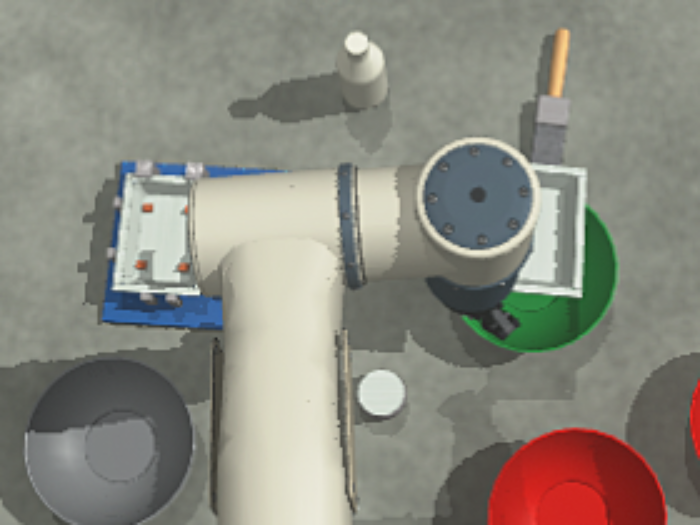

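The top pan is over the green basin. The lower pan is in the rack with the clay spots bare, and the brush, bottle and tin are where they were. The arm hides the clamp in this view, so I check it from the scene camera before handing in.

Run:
```python
from h import *
b=read_camera("scene");W=world("scene",b);p=b[0].astype(int)
m=(p.max(2)<80)&(abs(W[...,0]-562)<45)&(abs(W[...,1]-150)<80)&(W[...,2]>112)&(W[...,2]<145)
q=W[m];print(m.sum(),"bar",np.median(q,0) if len(q) else None)
s=read_state();print(np.abs(s["joint_velocities"]).max(),s["width"])
if len(q)>20 and np.median(q[:,1])>160: hand_in();print("handed in")
```

```text
142 bar [568.60740414 174.40137348 131.51535856]
0.0023971446256910757 20.87230068259928
the job is handed in; nothing more can be done
handed in
```

The job is handed in at about 21 s of the 58 s allowed. The top pan is held over the green basin, the clamp is shut and the lower pan is still in the rack. No verdict was reported, so these are my own last checks:

- **Clamp:** I swung it over by its bar until it stopped firmly, at about 31 N. The last scene picture puts the bar at y 174 mm, against 173 mm expected when shut.
- **Peel:** I lifted the lug corner with a light grip, so the pan pivoted on its far foot. While both step limits applied, the lug was at about 79.5 mm (over 77 needed) and the far foot at about 28 mm (under 34 needed). A rougher earlier estimate gave the far foot 31 mm, which is also inside the limit.
- **Final hold:** The pan is gripped at 100 N and tilted 6.7° (limit 15°). Its centre is about 1 mm from the basin's centre, its lowest foot is about 85 mm above the rim, and the arm is still.
- **Other objects:** The basin moved about 1 mm or less by measurement. I judged the bottle, tin and brush unmoved from the picture only.
- **Lower pan:** The last top picture shows it in its stops. The arm hid part of it, so its measured outline is unreliable, though the rim height of 46.8 mm agrees with the 46 mm given.

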